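# Rock the seesaw gate to feed spacers into the bin

## Task

The feeder's left chute is full and shuttered off, and three spacers are waiting on its seesaw gate. Push the tan bin along the shelf until it is up against the end of the feeder's base, under the empty right chute, then press the raised right end of the gate down so that it rocks over its pivot and the three spacers roll down the right chute into the bin. Push and press only: do not lift or tip the bin, do not touch the spacers yourself, and leave the enclosure lid, the socket driver and the two toggle switches where they are.

Things in the scene. Friction and masses are not known exactly. Their poses are not given: they have to be found in the camera images.
- feeder: Fixed sheet-steel parts feeder. Origin: underside centre. x points away from the robot, y along the chutes: full left chute at +y, shut off by a plate, seesaw gate in the middle (pivot axis along x, 135 mm up), empty right chute at -y, ending in a drop hood (y = -150 to -195 mm, 63 to 118 mm up). Base 90 mm (x), right end face at y = -120 mm. Mast and weight on the far side, top 225 mm up.
- bin_stop (a point): Middle of the right end face of the feeder's base (20 mm high), against which the bin is pushed; the bin's long (140 mm) direction then lies along the feeder's y.
- chute_mouth (a point): Point 65 mm above the shelf, in the middle of the 42 mm (y) by 36 mm (x) opening through which the spacers drop; it is 52 mm beyond the base's end face.
- gate (a joint): Seesaw gate, a steel trough 160 mm long pivoted in its middle. 0 = leaning fully left (start: right end high, 17 degrees); 0.6 rad = leaning fully right. A dark weight on a mast over the pivot makes it fall to the nearer side past the middle (0.3) and stay there. Takes about 1 to 2 N on the right pad.
- gate_pad_right (a point): Top middle of the right finger pad: a flat steel tab on the gate, sticking out of the trough towards the robot, 54 mm (feeder x) by 34 mm (y), 4 mm thick, 62 mm right of the pivot. Raised at the start, 157 mm above the shelf; 121 mm up once the gate is rocked over. Nothing beneath it but the base.
- gate_pad_left (a point): The same pad at the gate's left end: low (121 mm) at the start, high (157 mm) when rocked over.
- bin: Loose tan open-topped plastic bin, 110 (x) by 140 (y) by 50 mm high, walls 3 mm, about 0.2 kg. Origin: underside centre. Starts right of the feeder, long direction roughly along the feeder's y, 70 to 130 mm short of the base. Slides when pushed low on its right end wall; up against the base its origin is 190 mm right of the feeder's origin.
- spacer_a_center (a point): Centre of a loose round aluminium spacer, 18 mm diameter, 26 mm long, 18 g, lying across the gate's trough (x is its axis); leftmost of three, alike.
- spacer_b_center (a point): Centre of a loose round aluminium spacer, 18 mm diameter, 26 mm long, 18 g, lying across the gate's trough (x is its axis); middle of three, alike.
- spacer_c_center (a point): Centre of a loose round aluminium spacer, 18 mm diameter, 26 mm long, 18 g, lying across the gate's trough (x is its axis); rightmost of three, alike.
- lid: Loose cobalt-blue enclosure lid, 94 by 118 by 12 mm, flat on the shelf. Origin underside centre. Leave alone.
- driver: Loose steel socket driver with black handle, about 190 mm long along its y, 26 mm thick, beyond the feeder. Origin under the front end of the handle. Leave alone.
- toggle_a: Loose mini toggle switch, 13 by 13 mm, 36 mm high, standing. Origin underside centre. Leave alone.
- toggle_b: A second switch like toggle_a; the two may be swapped. Leave alone.

How it is judged (in metres and radians):
On the way, in this order (a step that is already met when the one before it is completed fails the run):
1. the bin is up against the feeder's base, under the right chute (x of bin in the frame of feeder between -0.035 and 0.035 m and y of bin in the frame of feeder above -0.21 m), for 0.2 s.
2. the gate has rocked over to the right (all of step 1 and value of joint gate above 0.5 rad), for 0.2 s.
At the end, for the whole second after the job is handed in: The bin stands within 20 mm of the base's end and within 35 mm sideways of its middle; the gate leans right (above 0.5 rad); all three spacers lie in the bin at rest (all of step 2 and linear speed of bin below 0.02 m/s and x of spacer_a_center in the frame of bin between -0.053 and 0.053 m and y of spacer_a_center in the frame of bin between -0.068 and 0.068 m and z of each of spacer_a_center, spacer_b_center, spacer_c_center in the frame of bin below 0.05 m and linear speed of each of spacer_a, spacer_b, spacer_c below 0.05 m/s and x of spacer_b_center in the frame of bin between -0.053 and 0.053 m and y of spacer_b_center in the frame of bin between -0.068 and 0.068 m and x of spacer_c_center in the frame of bin between -0.053 and 0.053 m and y of spacer_c_center in the frame of bin between -0.068 and 0.068 m); the robot touches nothing.
It fails at once if the bin is lifted or tipped (height (world z) of bin above 0.015 m or angle between bin's own z axis and vertical above 0.2 rad).
It fails at once if the robot touches a spacer (contact force between any of the fingers, the arm and spacer_a above 0.3 N or contact force between any of the fingers, the arm and spacer_b above 0.3 N or contact force between any of the fingers, the arm and spacer_c above 0.3 N).
It fails at once if a spacer is lifted off the gate (height (world z) of any of spacer_a_center, spacer_b_center, spacer_c_center above 0.2 m).
It fails at once if a bystander is moved more than 20 mm or lifted or knocked over (distance of any of lid, driver, toggle_a, toggle_b from where it was at the start of the episode above 0.02 m or angle between any of lid, driver, toggle_a, toggle_b's own z axis and vertical above 0.5 rad).
It also fails if it takes over 54 s, if anything falls off the work surface, if the arm or the gripper's body presses on something with over 40 N, if the wrist force passes 120 N, or if a joint passes its speed limit or range.

## Robot

A 7-joint arm with a two-finger parallel gripper is mounted at the origin on the work surface. World frame = base frame: x ahead of the robot, y to its left, z up, the work surface at z = 0. Lengths are in mm, angles in rad, forces in N, time in s.
With the tool pointing down it reaches from about 425 to 800 mm from the base axis. Payload 8.3 kg.
Tool frame: the origin (TCP) lies between the finger pads; the fingertips stand 11 mm ahead of it and the grasp point (between the pads) lies 8 mm behind it (bot.tip_reach is the distance from the TCP to the fingertips, in mm); z points along the fingers, y is the line along which they close (so a half turn about z gives the same grasp; the last joint's range is limited). The gripper opens to 85 mm and grips with 20 to 120 N. Pads are 22 mm wide; open, the fingers measure 114 mm over their backs; the gripper's body (76 mm by 85 mm) begins 54 mm behind the grasp point. The pads swing forward as they close: fully open they stand 13 mm farther back than shut.
Start: joints at [-1.236, 0.383, 0.016, 1.37, -0.006, 1.388, -0.046], TCP at [242.068, 576.2, 242.279] pointing down, gripper open.
Joint ranges: [-2.95, 2.95], [-0.25, 2.06], [-1.52, 1.56], [0.18, 2.33], [-1.44, 4.58], [0.02, 2.06], [-3.01, 3.01]. Speed limits (rad/s): [2.39, 2.39, 3.01, 3.01, 3.14, 3.14, 3.14].

## Interface

Orientations are given as a unit quaternion [w, x, y, z].
In Python, from bench import bot, cams gives the robot as it stands.
- The arm moves only by the shell command python3 -m pendant 'ROWS' [FORCE]. ROWS is JSON, a list of rows, each a list of 5 numbers: the finger opening in m, from 0 to 0.0854, then the shift along the tool's x, y, z in m, then the turn about the tool's z in degrees. In form: [[gripper, dx, dy, dz, turn], ...]. A call has 1 to 12 rows; each row is the pose to reach, as a shift and turn from the pose commanded when the call began, along the tool's axes at that moment; what a row does not reach only later rows make up. A row lasts 1/12 s, in which the tool goes at most 41.7 mm and 7.16 degrees, less where a joint would pass 70% of its speed; a pose out of reach is approached as far as the arm can. A call with a gripper value outside its range is refused whole. The fingers move at their own pace and stop on an object; FORCE is the grip in N (left out, the last holds). Time passes only in rows, so rows that repeat a pose let the fingers close. It gives the time, the measured TCP pose, the force, the opening and the grip force at its end, in the units of the state.
- bot.read_state(): the state, without advancing time (a new reading comes with each control period).
- cams.get_image(name): name is "scene" or "top"; returns a dict with "img" (400x640x3 uint8, red, green, blue), "fovy" (degrees; the focal length in pixels is half the picture's height over the tangent of half this angle, whatever the lens; pixels are square), "cx", "cy" (the principal point, pixels), "k1" (the pictures are not rectified: a ray, as slopes to the right and down, at radius r is drawn at 1 + k1 r^2 times it, then the intrinsics apply), "eye" and "orientation" of the camera in the world. Camera axes: x right, y down, z forward; pixel columns grow to the right and rows downward; lengths in mm; the calibration is good to about 2 mm. A picture is of the moment at which its call begins. There is no depth.
- bot.finish_job(): hands the job in; it is judged then, once.
The state is a dict: "clock": time; "joint_pos": joint angles; "dq": joint speeds; "tau": joint torques, N m; "ee_pos": TCP position; "ee_rot": TCP orientation; "contact_force": force on the tool from outside, world axes, zero at the start; "torque": the same for the moment, N m; "grip_width": finger opening in mm; "grip_force": force on a finger pad.
Only numpy, scipy, OpenCV 4.12 (cv2) and the standard library are available. Lean on these libraries where they do the work, as an engineer would, in place of code of your own. Each camera call takes 0.05 s, during which the arm holds its last target. There are 200 camera calls.

## Working session

There is one attempt and no reset: what is moved stays moved. The work goes in short steps, Python scripts to look and compute and a shell command to move; the robot and the scene stay as the last step left them, time stands still between calls to the robot, and variables do not carry over. Pictures are saved under pics/ and viewed, at most 10 in all, crops included, and the job is handed in when it is done.

```bash
mkdir -p pics
cat > h.py <<'E'
import numpy as np,cv2
from scipy.spatial.transform import Rotation as R
from bench import bot,cams
def rot(q): return R.from_quat([q[1],q[2],q[3],q[0]])
def ray(c,u,v):
    f=200/np.tan(np.radians(c['fovy'])/2)
    d=np.array([(u-c['cx'])/f,(v-c['cy'])/f]);s=d.copy()
    for _ in range(20): s=d/(1+c['k1']*(s@s))
    return rot(c['orientation']).apply([s[0],s[1],1.])
def atz(c,u,v,z):
    r=ray(c,u,v);e=np.array(c['eye']);return e+r*(z-e[2])/r[2]
def tri(c1,p1,c2,p2):
    a,b=ray(c1,*p1),ray(c2,*p2);e1,e2=np.array(c1['eye']),np.array(c2['eye'])
    t=np.linalg.lstsq(np.c_[a,-b],e2-e1,rcond=None)[0]
    x,y=e1+a*t[0],e2+b*t[1];return (x+y)/2,np.linalg.norm(x-y)
def cam(n):
    c=cams.get_image(n);return c
E
python3 - <<'E'
from h import *
import pickle
for n in('scene','top'):
    c=cam(n);pickle.dump(c,open(n+'.pkl','wb'));cv2.imwrite(f'pics/{n}0.png',c['img'][:,:,::-1])
    print(n,c['eye'],c['orientation'],c['fovy'])
s=bot.read_state();print(s['ee_pos'],rot(s['ee_rot']).as_matrix().round(3),s['clock'])
E
```

```text
scene [1124.6940801  -49.9122891  867.1406741] [-0.24355498  0.73736538  0.59636546 -0.20327693] 46.15622915131776
top [ 475.39705143   99.54488962 1274.47624537] [ 0.02438187 -0.70359119  0.70941116 -0.03317788] 42.72820407362836
[241.90935147 575.8120957  241.35167911] [[-0.922  0.387 -0.001]
 [ 0.387  0.922 -0.002]
 [ 0.    -0.002 -1.   ]] 0.1
```

View pics/scene0.png

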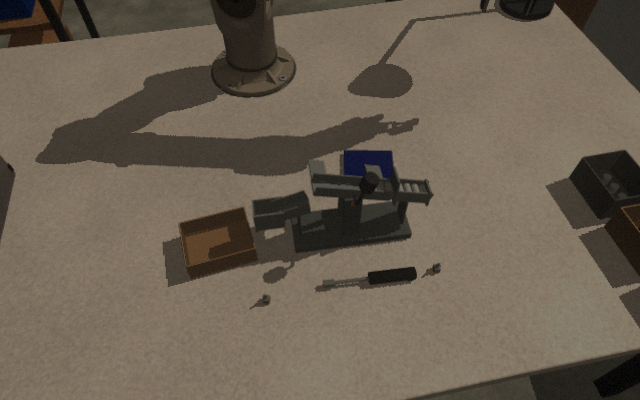

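View pics/top0.png

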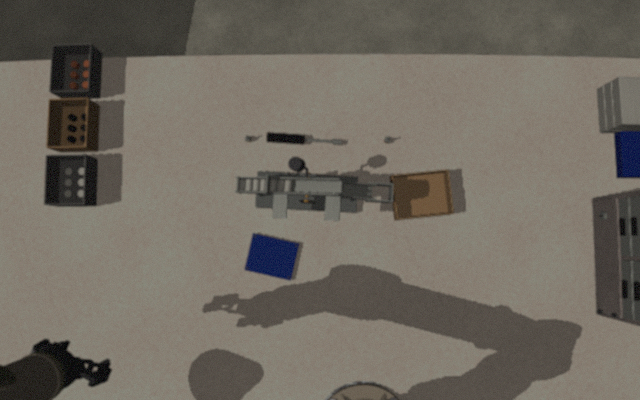

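The scene view shows the bin at about (218,242) and the feeder at (345,215). In the top view the bin is at (421,194), the feeder at (315,190), and the two pads at (279,205) and (332,207). I'll enlarge both.

Run:
```python
from h import *
import pickle
for n,(x,y) in dict(top=(230,125),scene=(170,140)).items():
    im=pickle.load(open(n+'.pkl','rb'))['img'][y:y+ (120 if n=='top' else 150),x:x+(240 if n=='top' else 270)]
    im=np.clip(im*1.6,0,255).astype('uint8')
    s=3.3 if n=='top' else 2.9
    cv2.imwrite(f'pics/{n}c.png',cv2.resize(im,None,fx=s,fy=s,interpolation=2)[:,:,::-1])
```

```text
(no output)
```

View pics/topc.png

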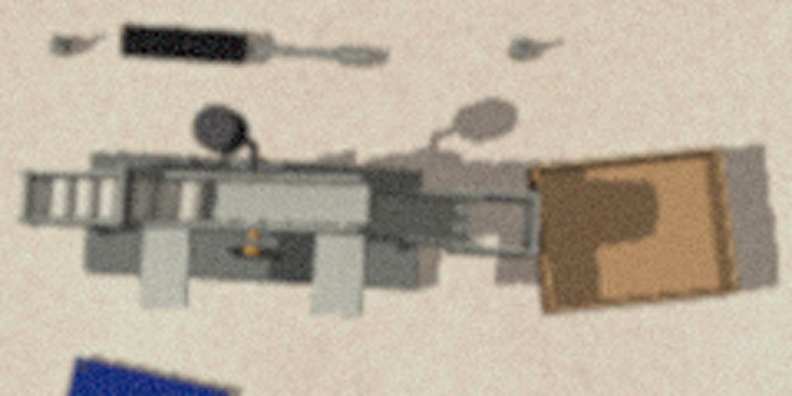

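View pics/scenec.png

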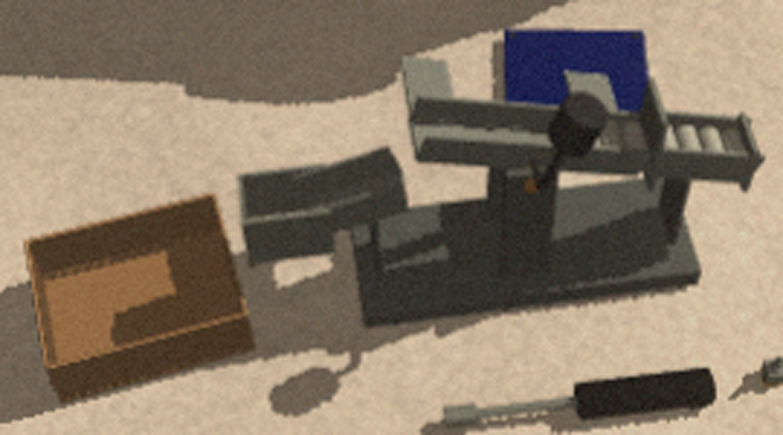

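The top crop shows the base corners at (92,152), (85,272), (418,290) and (422,168). The bin rim corners are (530,168), (720,150), (737,290) and (545,312), and the right pad's near edge runs from (312,312) to (362,315). In the scene crop that pad edge is (443,60)–(403,57), and the bin rim corners are (27,240), (215,197), (248,322) and (45,365).

Run:
```python
from h import *
import pickle
T=pickle.load(open('top.pkl','rb'));S=pickle.load(open('scene.pkl','rb'))
t=lambda x,y:(230+x/3.3,125+y/3.3); s=lambda x,y:(170+x/2.9,140+y/2.9)
for n,p in dict(baseFL=(92,152),baseNL=(85,272),baseNR=(418,290),baseFR=(422,168)).items(): print(n,atz(T,*t(*p),20).round(1))
for n,p,q in [('padNL',(312,312),(443,60)),('padNR',(362,315),(403,57)),
 ('binNR',(737,290),(27,240)),('binNL',(545,312),(215,197)),('binFL',(530,168),(248,322)),('binFR',(720,150),(45,365)),('baseFR',(422,168),(366,302))]:
    x,e=tri(T,t(*p),S,s(*q));print(n,x.round(1),round(e,1))
for n,p in dict(tgA=(65,45),tgB=(520,48),lidNR=(235,390)).items(): print(n,atz(T,*t(*p),10).round(0))
print('bin z50',[atz(T,*t(*p),50)[:2].round(1) for p in[(530,168),(720,150),(737,290),(545,312)]])
```

```text
baseFL [640.8 255.1  20. ]
baseNL [550.8 260.1  20. ]
baseNR [535.4  12.2  20. ]
baseFR [626.9   8.   20. ]
padNL [514.8  90.9 151.3] 2.6
padNR [512.8  60.4 159.7] 2.5
binNR [ 531.9 -220.2   49.9] 0.1
binNL [517.1 -81.8  41.5] 4.8
binFL [624.4 -72.8  34.7] 3.2
binFR [ 635.6 -211.8   47.3] 1.4
baseFR [625.2   9.3  34.2] 0.6
tgA [724. 277.  10.]
tgB [720. -69.  10.]
lidNR [462. 149.  10.]
bin z50 [array([622.7, -69.1]), array([ 635.3, -210.4]), array([ 531.9, -220.1]), array([517.2, -78.1])]
```

```bash
python3 -m pendant '[[0.06,-0.032,-0.025,-0.005,6],[0.06,-0.064,-0.05,-0.01,12],[0.06,-0.096,-0.075,-0.024,18],[0.06,-0.128,-0.1,-0.024,24],[0.06,-0.16,-0.125,-0.024,30],[0.06,-0.192,-0.15,-0.024,36],[0.06,-0.224,-0.175,-0.024,42],[0.06,-0.256,-0.2,-0.024,48],[0.06,-0.288,-0.225,-0.024,54],[0.06,-0.32,-0.25,-0.024,60],[0.06,-0.352,-0.275,-0.024,66],[0.06,-0.384,-0.301,-0.024,70.6]]'
cat > g.py <<'E'
# print tool-frame shift (m) and turn (deg) to a target given in the feeder frame (x,y,z mm)
import sys
from h import *
s=bot.read_state();M=rot(s['ee_rot']);C=np.array([588.5,133.9]);yd=np.array([.059,.998]);xd=np.array([.998,-.059])
p=np.array(s['ee_pos']);f=p[:2]-C
print('feeder xyz',(f@xd).round(1),(f@yd).round(1),p[2].round(1),'clock',s['clock'],'F',np.round(s['contact_force'],1),'w',s['grip_width'])
m=M.as_matrix();print('toolx angle',np.degrees(np.arctan2(m[1,0],m[0,0])).round(1),'want 86.6')
if len(sys.argv)>3:
    x,y,z=map(float,sys.argv[1:4]);w=C+x*xd+y*yd
    print('shift mm',M.inv().apply([w[0]-p[0],w[1]-p[1],z-p[2]]).round(1))
E
python3 g.py 8 -385 265
```

```text
clock: 1.1
ee_pos: [479.8, 148.1, 266.2]
ee_rot: [-0.0, 0.73, 0.684, -0.0]
contact_force: [0.9, 0.2, 0.2]
grip_width: 60.1
grip_force: 0.0
feeder xyz -109.3 7.8 266.2 clock 1.1 F [0.9 0.2 0.2] w 60.073983802117596
toolx angle 86.3 want 86.6
shift mm [-392.   119.4    1.1]
```

```bash
python3 -m pendant '[[0.06,-0.039,0.012,0,0],[0.06,-0.078,0.024,0,0],[0.06,-0.117,0.036,0,0],[0.06,-0.156,0.048,0,0],[0.06,-0.195,0.06,0,0],[0.06,-0.234,0.071,0,0],[0.06,-0.273,0.083,0,0],[0.06,-0.312,0.095,0,0],[0.06,-0.351,0.107,0,0],[0.06,-0.392,0.119,0,0],[0.06,-0.392,0.119,0.03,0],[0.06,-0.392,0.119,0.07,0]]'
python3 g.py 8 -385 22
```

```text
clock: 2.1
ee_pos: [575.7, -254.4, 198.4]
ee_rot: [0.004, 0.73, 0.683, 0.0]
contact_force: [1.4, 0.9, -0.6]
grip_width: 60.2
grip_force: 0.0
feeder xyz 10.1 -388.2 198.4 clock 2.1 F [ 1.4  0.9 -0.6] w 60.21572191990693
toolx angle 86.2 want 86.6
shift mm [  4.2  -3.2 176.4]
```

```bash
python3 -m pendant '[[0.06,0,0,0.04,0],[0.06,0,0,0.08,0],[0.06,0,0,0.11,0],[0.06,0,0,0.135,0],[0.06,0,0,0.155,0],[0.06,0,0,0.17,0],[0.06,0,0,0.174,0],[0.06,0,0,0.174,0]]'
python3 g.py 8 -271 22
python3 - <<'E'
from h import *
c=cam('top');im=np.clip(c['img'][125:245,290:490]*1.6,0,255).astype('uint8')
cv2.imwrite('pics/t1.png',cv2.resize(im,None,fx=4,fy=4,interpolation=2)[:,:,::-1])
E
```

```text
clock: 2.77
ee_pos: [574.0, -247.9, 20.7]
ee_rot: [-0.001, 0.728, 0.686, -0.001]
contact_force: [0.2, -0.5, 0.3]
grip_width: 60.0
grip_force: 0.0
feeder xyz 8.1 -381.9 20.7 clock 2.7667 F [ 0.2 -0.5  0.3] w 59.95193285300903
toolx angle 86.6 want 86.6
shift mm [ 1.11e+02 -1.00e-01 -1.20e+00]
```

View pics/t1.png

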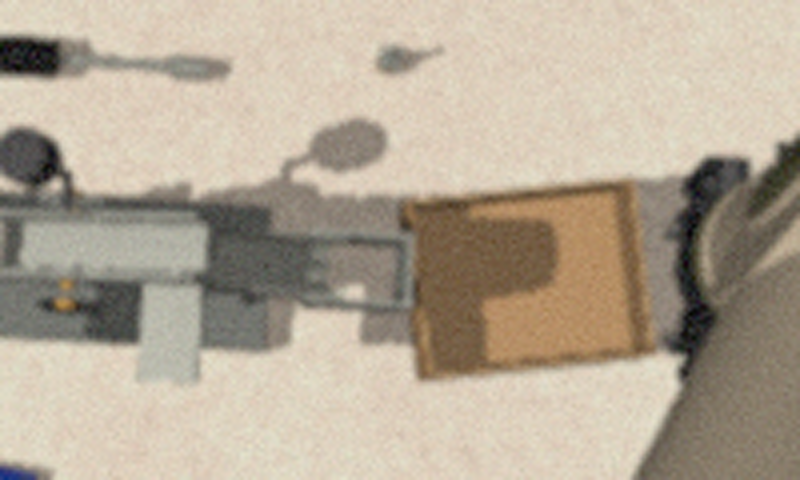

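The hand is standing just right of the bin, with its fingers at (690,265) and the bin's right wall at about (645,270). The bin hasn't moved, so I'll push.

```bash
python3 -m pendant '[[0.06,0.01,0,0,0],[0.06,0.018,0,0,0],[0.06,0.026,0,0,0],[0.06,0.034,0,0,0],[0.06,0.042,0,0,0],[0.06,0.05,0,0,0],[0.06,0.058,0,0,0],[0.06,0.066,0,0,0],[0.06,0.074,0,0,0],[0.06,0.082,0,0,0],[0.06,0.088,0,0,0],[0.06,0.09,0,0,0]]'
python3 g.py 8 -271 22
python3 - <<'E'
from h import *
c=cam('top');im=np.clip(c['img'][125:245,290:490]*1.6,0,255).astype('uint8')
cv2.imwrite('pics/t2.png',cv2.resize(im,None,fx=4,fy=4,interpolation=2)[:,:,::-1])
E
```

```text
clock: 3.82
ee_pos: [580.7, -156.7, 22.1]
ee_rot: [-0.0, 0.727, 0.686, 0.0]
contact_force: [0.9, -3.4, 2.6]
grip_width: 60.2
grip_force: 1.7
feeder xyz 9.4 -290.5 22.1 clock 3.8167 F [ 0.9 -3.4  2.6] w 60.196053913206306
toolx angle 86.7 want 86.6
shift mm [19.6 -1.4  0.1]
```

View pics/t2.png

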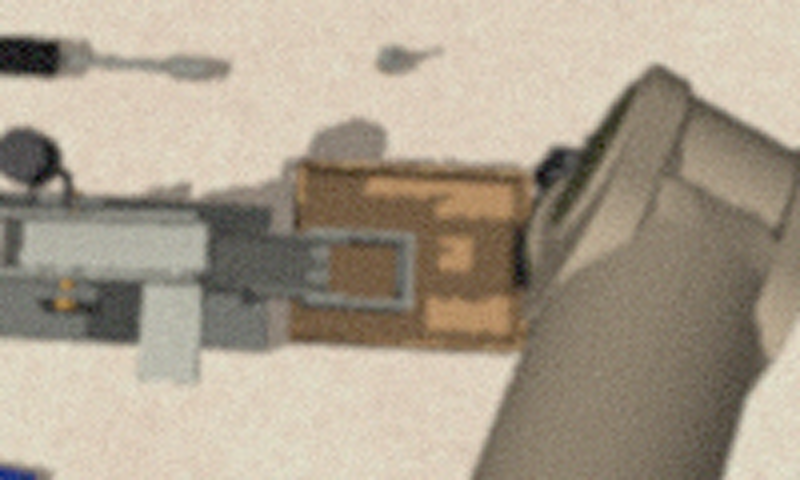

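The bin is now square to the feeder. Its left rim is at about x=295 against the base end at 268, and it sits roughly 10 mm far of the midline. I'll push the last stretch gently.

```bash
python3 -m pendant '[[0.06,0.004,0,0,0],[0.06,0.008,0,0,0],[0.06,0.012,0,0,0],[0.06,0.015,0,0,0],[0.06,0.017,0,0,0],[0.06,0.019,0,0,0],[0.06,0.019,0,0,0]]'
python3 g.py 8 -271 22
```

```text
clock: 4.45
ee_pos: [580.7, -142.1, 22.3]
ee_rot: [0.001, 0.729, 0.685, -0.001]
contact_force: [-2.0, -7.7, -0.0]
grip_width: 59.8
grip_force: 4.2
feeder xyz 8.5 -275.9 22.3 clock 4.45 F [-2.  -7.7 -0. ] w 59.80376410273083
toolx angle 86.5 want 86.6
shift mm [ 5.1 -0.6  0.3]
```

```bash
python3 -m pendant '[[0.06,0.002,0,0,0],[0.06,0.004,0,0,0],[0.06,0.004,0,0,0],[0.06,0.004,0,0,0]]'
python3 g.py 8 -271 22
```

```text
clock: 4.78
ee_pos: [580.6, -142.0, 22.8]
ee_rot: [0.003, 0.729, 0.684, -0.003]
contact_force: [-1.9, -17.1, 1.1]
grip_width: 59.9
grip_force: 8.8
feeder xyz 8.4 -275.8 22.8 clock 4.7833 F [ -1.9 -17.1   1.1] w 59.92001729752312
toolx angle 86.3 want 86.6
shift mm [ 5.  -0.4  0.8]
```

The force rose to 17 N with no further motion, so the bin is against the base. I'll back off and raise the arm.

```bash
python3 -m pendant '[[0.06,-0.01,0,0,0],[0.06,-0.03,0,0,0],[0.06,-0.05,0,0,0],[0.06,-0.06,0,0,0],[0.06,-0.06,0,-0.03,0],[0.06,-0.06,0,-0.07,0],[0.0,-0.06,0,-0.11,0],[0.0,-0.06,0,-0.15,0],[0.0,-0.06,0,-0.19,0],[0,-0.06,0,-0.22,0],[0,-0.06,0,-0.22,0],[0,-0.06,0,-0.22,0]]'
python3 g.py -52 -62 200
```

```text
clock: 5.78
ee_pos: [579.3, -195.1, 244.3]
ee_rot: [0.001, 0.727, 0.686, 0.002]
contact_force: [-0.1, -0.3, -2.1]
grip_width: -0.1
grip_force: 0.0
feeder xyz 10.2 -328.8 244.3 clock 5.7833 F [-0.1 -0.3 -2.1] w -0.05392228015267303
toolx angle 86.7 want 86.6
shift mm [267.  -62.2  44.2]
```

```bash
python3 -m pendant '[[0,0.02,-0.025,0,0],[0,0.055,-0.045,0,0],[0,0.09,-0.062,0,0],[0,0.125,-0.062,0,0],[0,0.16,-0.062,0,0],[0,0.195,-0.062,0,0],[0,0.23,-0.062,0,0],[0,0.255,-0.062,0,0],[0,0.267,-0.062,0,0],[0,0.267,-0.062,0.02,0],[0,0.267,-0.062,0.044,0],[0,0.267,-0.062,0.044,0]]'
python3 g.py -52 -62 172
python3 - <<'E'
from h import *
ims=[]
for n,(x,y) in dict(top=(250,130),scene=(170,110)).items():
    c=cam(n);im=np.clip(c['img'][y:y+150,x:x+200]*1.6,0,255).astype('uint8');ims.append(cv2.resize(im,None,fx=2,fy=2,interpolation=2))
    if n=='scene': ims[-1]=cv2.resize(c['img'][110:310,170:437],(400,300))
cv2.imwrite('pics/t3.png',np.hstack(ims)[:,:,::-1])
E
```

```text
clock: 6.78
ee_pos: [529.0, 74.4, 193.0]
ee_rot: [-0.002, 0.728, 0.686, -0.004]
contact_force: [-0.2, 0.4, -0.8]
grip_width: -0.1
grip_force: 0.0
feeder xyz -55.9 -62.9 193.0 clock 6.7833 F [-0.2  0.4 -0.8] w -0.07780957652490174
toolx angle 86.6 want 86.6
shift mm [ 1.   4.1 21. ]
```

View pics/t3.png

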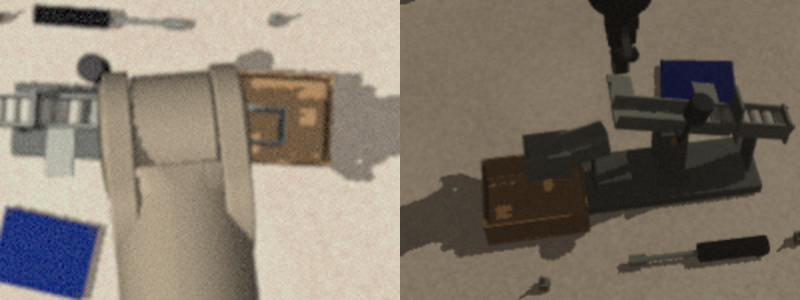

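In the right half, the bin stands against the base with the hood over it, and the closed fingers at (622,65) hang just above the right pad. I'll press now.

```bash
python3 -m pendant '[[0,0,0.002,0.012,0],[0,0,0.002,0.02,0],[0,0,0.002,0.025,0],[0,0,0.002,0.03,0],[0,0,0.002,0.035,0],[0,0,0.002,0.04,0],[0,0,0.002,0.045,0],[0,0,0.002,0.05,0],[0,0,0.002,0.054,0],[0,0,0.002,0.056,0],[0,0,0.002,0.056,0],[0,0,0.002,0.056,0]]'
python3 g.py
```

```text
clock: 7.88
ee_pos: [533.9, 74.8, 142.1]
ee_rot: [-0.0, 0.728, 0.686, -0.0]
contact_force: [-0.3, 0.2, -0.3]
grip_width: 0.0
grip_force: 0.0
feeder xyz -51.0 -62.2 142.1 clock 7.8833 F [-0.3  0.2 -0.3] w 0.005962167899046142
toolx angle 86.6 want 86.6
```

```bash
python3 -m pendant '[[0,0,0,-0.02,0],[0,0,0,-0.05,0],[0,0,0,-0.08,0],[0,0,0,-0.11,0],[0,0,-0.02,-0.12,0],[0,0,-0.05,-0.12,0],[0,0,-0.07,-0.12,0],[0,0,-0.07,-0.12,0],[0,0,-0.07,-0.12,0],[0,0,-0.07,-0.12,0]]'
python3 - <<'E'
from h import *
ims=[]
for n,(x,y) in dict(top=(250,130),scene=(170,140)).items():
    c=cam(n);im=np.clip(c['img'][y:y+150,x:x+200]*1.6,0,255).astype('uint8');ims.append(cv2.resize(im,None,fx=2,fy=2,interpolation=2))
    if n=='scene': ims[-1]=cv2.resize(np.clip(c['img'][140:290,190:390]*1.9,0,255).astype('uint8'),(400,300),interpolation=2)
cv2.imwrite('pics/t4.png',np.hstack(ims)[:,:,::-1])
E
```

```text
clock: 8.72
ee_pos: [464.7, 78.9, 262.7]
ee_rot: [0.0, 0.728, 0.686, 0.001]
contact_force: [-1.2, 0.4, -0.8]
grip_width: -0.3
grip_force: 0.0
```

View pics/t4.png

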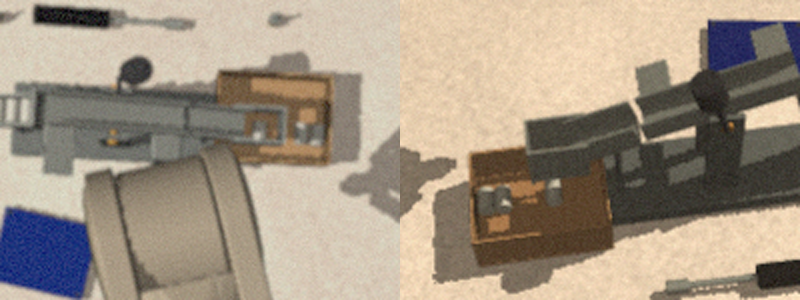

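The gate leans right and all three spacers are in the bin: two at (485–505,200) and one at (553,190) in the right half. I'll let things settle, then hand in.

```bash
python3 -m pendant '[[0,0,0,0,0],[0,0,0,0,0],[0,0,0,0,0],[0,0,0,0,0],[0,0,0,0,0],[0,0,0,0,0],[0,0,0,0,0],[0,0,0,0,0],[0,0,0,0,0],[0,0,0,0,0],[0,0,0,0,0],[0,0,0,0,0]]'
python3 -c "from bench import bot; print(bot.finish_job())"
```

```text
clock: 9.82
ee_pos: [464.2, 78.8, 262.3]
ee_rot: [-0.0, 0.728, 0.686, -0.0]
contact_force: [0.3, 0.1, 0.1]
grip_width: -0.2
grip_force: 0.0
the job is handed in; nothing more can be done
None
```

I pushed the bin up against the feeder's base and rocked the gate over to the right; the last picture shows all three spacers in the bin, and I handed the job in at about 9.8 s (no verdict came back).

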